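# Focus the desktop laser with the right gauge block

## Task

Get the desktop laser focused: first, for safety, turn its power knob back to the zero stop. Then pick the 30 mm focus gauge out of the four look-alike blocks on the cork pad, lay it flat on the plywood with one end squarely under the nozzle, and gently lower the laser head until the nozzle rests on it. Leave the gauge in place under the nozzle for me to lock the clamp, and leave the other gauges and the things on the bench where they are.

Things in the scene. Friction and masses are not known exactly. Their poses are not given: they have to be found in the camera images.
- laser: Open-frame desktop laser cutter fixed, 41 x 38 cm. Origin on the bench, right below the nozzle; x points from its open front to its back, z up. The front faces the pad, to the robot's left. Aluminium front bar: x -180..-160 mm, top 50 mm high. Side rails at y +-170 mm, 20 mm wide, top 70 mm high (black corner caps to 72).
- plywood_top (a point): Point on the plywood sheet's top face right below the nozzle, 13 mm above the bench; axes as the laser's. The flat plywood spans x -125..+105, y -110..+110 mm from here (in the laser's axes).
- beam_mid (a point): Top of the beam that carries the head, behind it; axes as the laser's, 60 mm behind the nozzle axis, 140 mm above the bench. The beam runs along y (20 mm deep, 40 mm high; black end plates to 143 mm high). The carriage and dovetail stand right behind the head: 10 to 34 mm in front of this point, 74 mm wide, from 80 to 190 mm above the bench.
- laser_head: Laser head: black finned block, orange eye shield, brass nozzle below. Origin at the centre of the nozzle's flat end (18 mm across, facing down); axes as the laser's. From 14 mm above that end it is 46 mm square, so it overhangs the gauge's place: a gripper there must lean back to the open front. At the start the nozzle is 48 to 65 mm above the plywood. It slides only straight up and down.
- head_top (a point): Centre of the laser head's flat top (42 mm square), the place to press on; 141 mm above the nozzle end. The head slides with friction: about 5 N of push down on its top moves it, and it stays where it is left.
- power_knob (a joint): Angle of the laser power knob (rad): 0 is the zero stop; it grows as the knob is turned clockwise seen from above (up to 4.7). At the start between 0.7 and 1.3: turn it counter-clockwise seen from above to bring it to 0. Light friction (0.03 N m); it stays where it is left.
- power_knob_grip (a point): Point on the knob's vertical axis, the height to grip: 37 mm above the control box's top, 7 mm below the knob's top. Black disc 40 mm across with an upright bar 38 mm long, 14 mm thick, 32 mm high, a white line on one half of its top. The point's x axis runs along the bar and turns with it; at zero it lies along the laser's x, white line to the front at the red scale mark.
- control_box_top (a point): Centre of the flat top of the dark control box, 54 mm above the bench, before the laser's front bar; axes as the laser's. The box is 75 mm (x) by 150 mm (y). The power knob stands on it 25 mm to the -y side of this point, a red stop button (14 mm high) 50 mm to the +y side.
- cork_pad: Flat cork pad fixed to the bench, 230 mm (x) by 200 mm (y), 6 mm thick; origin at the centre of its underside. The gauges lie on it.
- gauge_30: Loose focus gauge: plain aluminium block 64 mm long (its x), 18 mm wide (its y), 30 mm high, flat on the cork pad; origin at the centre of its underside, z up. This is the one to use; 75 to 120 g. Same from either end. The four gauges (18, 24, 30, 36 mm) differ only in height and lie in any order, centres 7 cm or more apart.
- gauge_18: Loose focus gauge: plain aluminium block 64 mm long (its x), 18 mm wide (its y), 18 mm high, flat on the cork pad; origin at the centre of its underside, z up. Not wanted: leave it. Same from either end. The four gauges (18, 24, 30, 36 mm) differ only in height and lie in any order, centres 7 cm or more apart.
- gauge_24: Loose focus gauge: plain aluminium block 64 mm long (its x), 18 mm wide (its y), 24 mm high, flat on the cork pad; origin at the centre of its underside, z up. Not wanted: leave it. Same from either end. The four gauges (18, 24, 30, 36 mm) differ only in height and lie in any order, centres 7 cm or more apart.
- gauge_36: Loose focus gauge: plain aluminium block 64 mm long (its x), 18 mm wide (its y), 36 mm high, flat on the cork pad; origin at the centre of its underside, z up. Not wanted: leave it. Same from either end. The four gauges (18, 24, 30, 36 mm) differ only in height and lie in any order, centres 7 cm or more apart.
- tape_roll: Loose roll of masking tape lying flat, 100 mm outside diameter, 25 mm high; origin at the centre of its underside. Leave it.
- scalpel: Loose scalpel lying flat, 135 mm long along its x, 6 mm high; origin under the middle of it. Leave it.
- card_house: Loose half-made house model: light blue card walls 50 mm high on a thin board 170 by 125 mm; origin at the board's centre underneath. Leave it.
Not all that is in view belongs to the job. Leave any purple, turquoise or yellow look-alike of the gauge_30 alone.

How it is judged:
By the outcome, as a careful person would: the job done as asked, in the order asked, and still so for the second after the job is handed in, with the robot touching nothing.
It also fails if it takes over 54 s, if anything falls off the work surface, if the arm or the gripper's body presses on something with over 40 N, if the wrist force passes 120 N, or if a joint passes its speed limit or range.

## Robot

A 6-joint arm with a two-finger parallel gripper is mounted at the origin on the work surface. World frame = base frame: x ahead of the robot, y to its left, z up, the work surface at z = 0. Lengths are in mm, angles in rad, forces in N, time in s.
With the tool pointing down it reaches from about 350 to 875 mm from the base axis. Payload 4.2 kg.
Tool frame: the origin (TCP) lies on the mounting face of the last link; the fingertips stand 173 mm ahead of it and the grasp point (between the pads) lies 155 mm ahead of it; z points along the fingers, y is the line along which they close (so a half turn about z gives the same grasp; the last joint's range is limited). The gripper opens to 85 mm and grips with 20 to 120 N. Pads are 22 mm wide; open, the fingers measure 114 mm over their backs; the gripper's body (76 mm by 85 mm) begins 54 mm behind the grasp point. The pads swing forward as they close: fully open they stand 13 mm farther back than shut.
Start: joints at [1.568, 0.385, 0.008, 0, -1.194, -0.259], TCP at [161.73, 603.691, 404.712] pointing down, gripper open.
Joint ranges: [-3.14, 3.14], [-1.21, 2.06], [-1.07, 1.41], [-3.16, 2.05], [-2.99, -0.16], [-3.1, 3.1]. Speed limits (rad/s): [2.79, 2.79, 3.14, 3.14, 3.14, 3.14].

## Interface

Orientations are given as a unit quaternion [x, y, z, w].
In Python, from bench import arm gives the robot as it stands. The module is installed in compiled form; this text tells all that it offers.
- The arm moves only by the tool move_arm, never from a script. Its arguments are lists of equal length, an entry for each row: "fingers": the finger opening in mm, from 0 to 85.4; "travel": the shift along the tool's x, y, z in mm, a list of three; "dr": the turn, a rotation vector about the tool's x, y, z in rad, a list of three. A call has 1 to 10 rows; each row is the pose to reach, as a shift and turn from the pose commanded when the call began, along the tool's axes at that moment; what a row does not reach only later rows make up. A row lasts 1/10 s, in which the tool goes at most 50 mm and 8.59 degrees, less where a joint would pass 70% of its speed; a pose out of reach is approached as far as the arm can. A call with a gripper value outside its range is refused whole. The fingers move at their own pace and stop on an object; the grip force is fixed at half the most. Time passes only in rows, so rows that repeat a pose let the fingers close. It gives the time, the measured TCP pose, the force, the opening and the grip force at its end, in the units of the state.
- arm.read_state(): the state, without advancing time (a new reading comes with each control period).
- arm.get_image(name): name is "scene" or "side" or "wrist"; returns the picture (480x640x3 uint8, red, green, blue); there is no depth.
- arm.camera_model(name): a dict with "intrinsics" (3x3 intrinsics, pixels), "pose" (4x4, takes a point from camera to world coordinates). Camera axes: x right, y up, looking along -z (the intrinsics and any distortion apply to the point x, -y, -z); pixel columns grow to the right and rows downward; lengths in mm; the calibration is good to about 2 mm. A picture is of the moment at which its call begins: read the wrist's pose just before it. camera_model takes no time and is no camera call; for the wrist camera it gives the pose at the moment of the call.
- arm.job_done(): hands the job in; it is judged then, once.
The state is a dict: "clock": time; "joints": joint angles; "joint_vel": joint speeds; "joint_efforts": joint torques, N m; "position": TCP position; "ee_rot": TCP orientation; "contact_force": force on the tool from outside, world axes, zero at the start; "wrist_torque": the same for the moment, N m; "gripper_width": finger opening in mm; "grasp_force": force on a finger pad.
Only numpy, scipy, OpenCV 4.12 (cv2) and the standard library are available. Lean on these libraries where they do the work, as an engineer would, in place of code of your own. Each camera call takes 0.05 s, during which the arm holds its last target. There are 200 camera calls.

## Working session

There is one attempt and no reset: what is moved stays moved. The work goes in short steps, Python scripts to look and compute and a tool call to move; the robot and the scene stay as the last step left them, time stands still between calls to the robot, and variables do not carry over. Pictures are saved under pics/ and viewed, at most 10 in all, crops included, and the job is handed in when it is done.

Besides the shell and the picture viewer there is one more tool, called by a JSON object that holds its "api" and its "payload". move_arm: Moves the arm, as the interface text tells. Its arguments: {"type":"object","properties":{"fingers":{"type":"array","items":{"type":"number"}},"travel":{"type":"array","items":{"type":"array","items":{"type":"number"}}},"dr":{"type":"array","items":{"type":"array","items":{"type":"number"}}}},"required":["fingers","travel","dr"]}

```bash
mkdir -p pics
cat > h.py <<'E'
import numpy as np, cv2
from bench import arm
from scipy.spatial.transform import Rotation as R
def snap(n,f):
    m=arm.camera_model(n); im=arm.get_image(n); cv2.imwrite(f'pics/{f}.png',im[:,:,::-1]); np.savez(f'pics/{f}.npz',K=m['intrinsics'],T=m['pose']); return im
def load(f):
    d=np.load(f'pics/{f}.npz'); return d['K'],d['T']
def ray(f,uv,z):
    K,T=load(f); p=np.linalg.solve(K,[uv[0],uv[1],1]); d=T[:3,:3]@[p[0],-p[1],-p[2]]; o=T[:3,3]; return o+d*(z-o[2])/d[2]
def proj(f,P):
    K,T=load(f); P=np.atleast_2d(P); c=(P-T[:3,3])@T[:3,:3]; q=np.c_[c[:,0],-c[:,1],-c[:,2]]@np.array(K).T; return q[:,:2]/q[:,2:]
def rel(pos,Rm):
    "travel, dr from current state pose to world pose"
    s=arm.read_state(); R0=R.from_quat(s['ee_rot']); return R0.inv().apply(np.array(pos)-s['position']), (R0.inv()*Rm).as_rotvec()
E
python3 - <<'E'
from h import *
for n in ['scene','side','wrist']: snap(n,n+'0')
for n in ['scene','side','wrist']:
    m=arm.camera_model(n); print(n,np.round(m['intrinsics'],1).tolist(),np.round(m['pose'],3).tolist(),[k for k in m])
print(arm.read_state())
E
```

```text
scene [[576.7, 0.0, 319.3], [0.0, 576.7, 237.8], [0.0, 0.0, 1.0]] [[-0.825, -0.333, 0.457, 1052.138], [0.565, -0.494, 0.661, 982.642], [0.005, 0.803, 0.596, 891.398], [0.0, 0.0, 0.0, 1.0]] ['intrinsics', 'pose']
side [[567.5, 0.0, 323.3], [0.0, 567.5, 245.0], [0.0, 0.0, 1.0]] [[-0.963, 0.173, -0.205, 224.902], [-0.268, -0.581, 0.769, 1121.816], [0.014, 0.795, 0.606, 906.916], [0.0, 0.0, 0.0, 1.0]] ['intrinsics', 'pose']
wrist [[374.8, 0.0, 322.7], [0.0, 374.8, 235.5], [0.0, 0.0, 1.0]] [[-0.259, 0.932, 0.253, 226.722], [-0.966, -0.25, -0.068, 587.679], [0.0, -0.262, 0.965, 373.399], [0.0, 0.0, 0.0, 1.0]] ['intrinsics', 'pose']
{'clock': 0.15, 'joints': array([ 1.56756078e+00,  3.85431709e-01,  6.97870982e-03, -3.30889801e-04,
       -1.19398524e+00, -2.58563323e-01]), 'joint_vel': array([ 0.00061557, -0.00082276,  0.0053469 ,  0.00153202,  0.00050698,
        0.00077246]), 'joint_efforts': array([ 5.98781662e-05, -3.92675722e+01,  1.88581699e+01,  4.18851078e+00,
       -3.40992214e-03,  1.05438698e-06]), 'position': array([161.71552911, 603.58796413, 403.8597459 ]), 'ee_rot': array([ 9.91436585e-01, -1.30586372e-01, -4.80142229e-05,  8.33854873e-04]), 'contact_force': array([ 0.22638491, -0.41520211,  0.55513839]), 'wrist_torque': array([ 0.00448979, -0.02588627,  0.04794725]), 'grasp_force': 0.0, 'gripper_width': 85.34933551883934}
```

View pics/scene0.png

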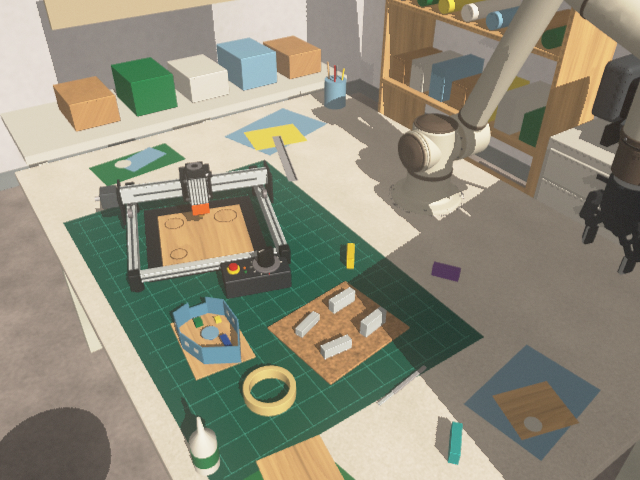

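View pics/side0.png

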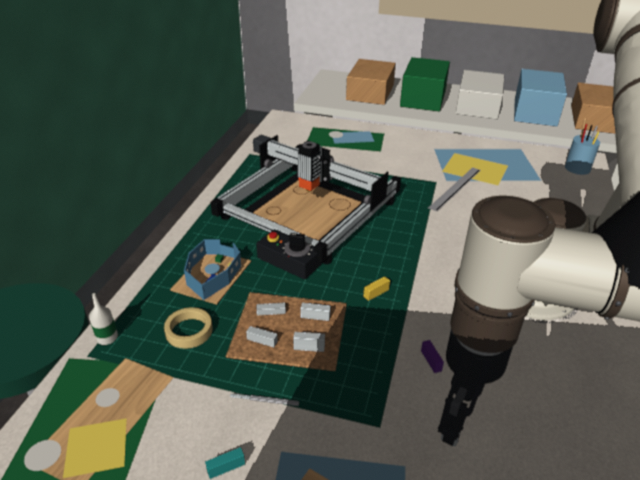

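View pics/wrist0.png

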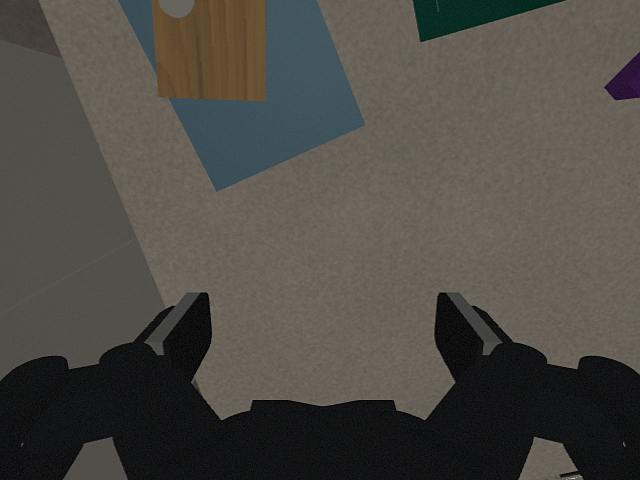

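Scene: four gauges on the pad at about (342,299), (308,324), (373,322) and (336,346). The yellow (350,256), purple (446,271) and turquoise (455,442) blocks are decoys. The laser is at (200,220) and the knob at (266,257). I'll enlarge the pad and the laser.

Run:
```python
from h import *
im=cv2.imread('pics/scene0.png')
cv2.imwrite('pics/padc.png',cv2.resize(im[280:388,262:412],None,fx=5,fy=5,interpolation=cv2.INTER_CUBIC))
cv2.imwrite('pics/lasc.png',cv2.resize(im[150:300,95:295],None,fx=4,fy=4,interpolation=cv2.INTER_CUBIC))
```

```text
(no output)
```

View pics/padc.png

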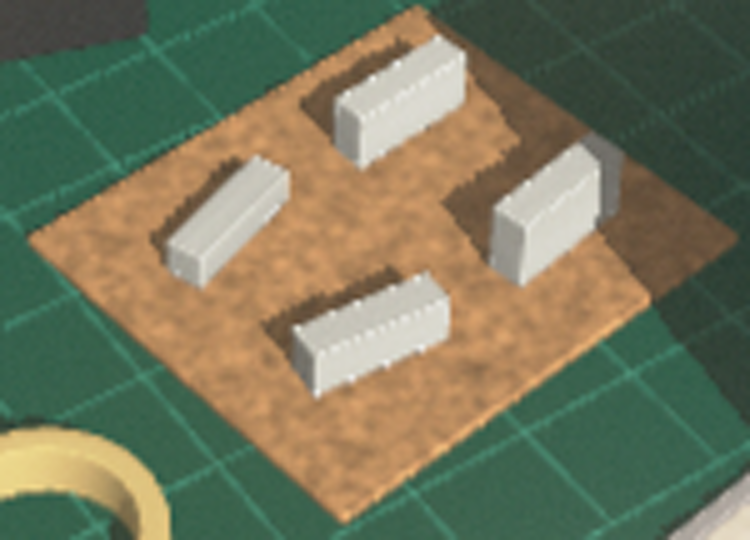

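View pics/lasc.png

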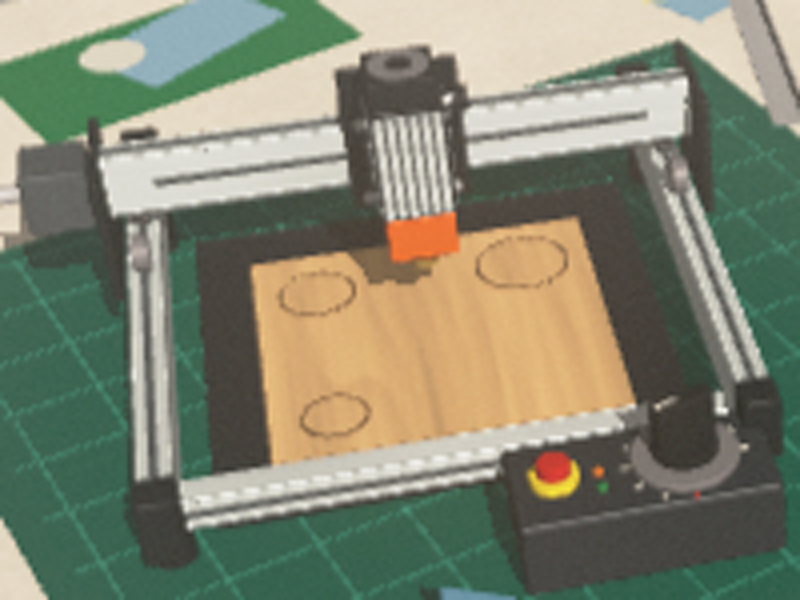

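```bash
cat > fit.py <<'E'
from h import *
from scipy.optimize import least_squares
G=dict(A=[(335,98),(438,36),(466,50),(358,118),(337,147),(360,167),(466,100)],
B=[(168,240),(258,156),(290,172),(203,252),(170,268),(203,288),(288,203)],
C=[(492,208),(580,143),(602,158),(522,228),(493,260),(522,285),(602,232)],
D=[(293,330),(428,272),(450,290),(315,352),(295,368),(318,396),(450,333)])
for k,c in G.items():
    c=np.array(c)/5+[262,280]-.4; 
    def model(p):
        x,y,a,h=p; cs,sn=np.cos(a),np.sin(a); ux=np.array([cs,sn])*32; uy=np.array([-sn,cs])*9; o=np.array([x,y])
        L=[[*(o+i*ux+j*uy),z] for i,j,z in S]; return np.array(L)
    best=None
    c0=ray('scene0',c[:4].mean(0),30)
    d=ray('scene0',c[1],30)-ray('scene0',c[0],30); a0=np.arctan2(d[1],d[0])
    # order: left, back, right, near ; long axis left->back
    for s in (1,-1):
        def f(p):
            global S; z=6+p[3]; S=[(-1,s,z),(1,s,z),(1,-s,z),(-1,-s,z),(-1,s,6),(-1,-s,6),(1,-s,6)]
            return (proj('scene0',model(p))-c).ravel()
        r=least_squares(f,[c0[0],c0[1],a0,27])
        if best is None or r.cost<best.cost: best=r
    print(k,np.round(best.x,2),'deg',np.degrees(best.x[2]).round(1),best.cost.round(2))
L=lambda u:np.array(u)/4+[95,150]-.4
def f(p):
    x,y,a,bx,by=p; M=np.array([[np.cos(a),-np.sin(a)],[np.sin(a),np.cos(a)]])
    W=lambda X,Y,z:[*(np.array([x,y])+M@[X,Y]),z]
    B=lambda X,Y:[*(np.array([bx,by])+M@[X,Y]),54]
    P=[W(105,110,13),W(105,-110,13),B(-37.5,75),B(-37.5,-75),B(37.5,75)]
    U=[(252,264),(580,218),(525,530),(784,492),(503,452)]
    r=(proj('scene0',P)-[L(u) for u in U]).ravel().tolist()
    # line points on plywood side edges
    for u,Y in [((272,463),110),((634,402),-110)]:
        q=ray('scene0',L(u),13)[:2]-[x,y]; r.append(((M.T@q)[1]-Y)*.5)
    return np.array(r)
c0=ray('scene0',L((425,280)),13)
d=ray('scene0',L((580,218)),13)-ray('scene0',L((634,402)),13)
b0=ray('scene0',L((640,480)),54)
r=least_squares(f,[c0[0],c0[1],np.arctan2(d[1],d[0]),b0[0],b0[1]])
print(np.round(r.x,3),np.degrees(r.x[2]),np.round(r.fun,2))
x,y,a,bx,by=r.x; M=np.array([[np.cos(a),-np.sin(a)],[np.sin(a),np.cos(a)]])
print('box in laser',M.T@[bx-x,by-y],'knob',np.array([bx,by])+M@[0,-25])
print('head top ray z=202..219',[ray('scene0',L((397,64)),z).round(1) for z in(202,219)])
print('knob disc',ray('scene0',L((685,465)),55))
E
python3 fit.py
```

```text
A [473.52 234.02  -3.01  28.79] deg -172.3 1.23
B [573.94 249.44  -2.79  18.02] deg -159.9 1.58
C [464.26 328.03  -2.92  33.47] deg -167.1 22.4
D [562.49 336.63   3.09  23.37] deg 177.2 1.77
[ 612.533 -180.58    -1.904  594.171   65.392] -109.06382745196929 [ 0.44  0.03 -0.19 -0.01 -0.89  0.97  0.81 -0.87  0.1  -0.28 -0.17 -0.02]
box in laser [-226.48470215  -97.69440169] knob [570.54228682  73.55770141]
head top ray z=202..219 [array([ 609.7, -190.8,  202. ]), array([ 620.6, -161.8,  219. ])]
knob disc [573.33882833  76.04115781  55.        ]
```

Gauges in crop: A (400,100) fits 28.8 mm, B (228,220) 18.0, C (545,215) ~33.5–36 and D (372,330) 23.4. A, at scene pixel (342,299), is therefore the 30 mm gauge, since its fitted height is nearest and the order is consistent. Next I'll go to the knob.

```bash
cat >> h.py <<'E'
def tool(psi,phi=0):
    "tool x heading psi(deg), z down leaned phi(deg) towards psi"
    p,f=np.radians([psi,phi]); d=np.array([np.cos(p),np.sin(p),0]); u=np.array([0,0,1.])
    z=d*np.sin(f)-u*np.cos(f); x=d*np.cos(f)+u*np.sin(f); return R.from_matrix(np.c_[x,np.cross(z,x),z])
def show(pos,Rm):
    t,r=rel(pos,Rm); print('travel',np.round(t,1).tolist(),'dr',np.round(r,3).tolist())
E
python3 - <<'E'
from h import *
show([571,75,320],tool(14))
E
```

```text
travel [532.2, 404.4, 84.6] dr [0.002, 0.0, -0.506]
```

{"api": "move_arm", "payload": {"fingers": [60,60,60,60,60,60,60,60,60,60], "travel": [[532,404,85],[532,404,85],[532,404,85],[532,404,85],[532,404,85],[532,404,85],[532,404,85],[532,404,85],[532,404,85],[532,404,85]], "dr": [[0,0,-0.506],[0,0,-0.506],[0,0,-0.506],[0,0,-0.506],[0,0,-0.506],[0,0,-0.506],[0,0,-0.506],[0,0,-0.506],[0,0,-0.506],[0,0,-0.506]]}}

```text
clock: 1.15
position: [466.4, 209.9, 341.4]
ee_rot: [0.993, 0.122, 0.0, -0.0]
contact_force: [1.2, 1.2, 0.2]
gripper_width: 59.9
grasp_force: 0.0
```

Run:
```python
from h import *
show([571,75,320],tool(14))
```

```text
travel [68.8, 156.2, 21.4] dr [-0.0, -0.0, 0.0]
```

Run:
```python
from h import *
snap('wrist','w1')
```

{"api": "move_arm", "payload": {"fingers": [60,60,60,60,60], "travel": [[69,156,21],[69,156,21],[69,156,21],[69,156,21],[69,156,21]], "dr": [[0,0,0],[0,0,0],[0,0,0],[0,0,0],[0,0,0]]}}

```text
clock: 1.7
position: [571.5, 74.6, 319.3]
ee_rot: [0.993, 0.12, -0.001, 0.0]
contact_force: [-1.1, -0.1, -0.7]
gripper_width: 60.0
grasp_force: 0.0
```

Run:
```python
from h import *
snap('wrist','w2')
a=cv2.imread('pics/w1.png');b=cv2.imread('pics/w2.png')
cv2.imwrite('pics/w12.png',np.vstack([a[:300],b[:300]]))
print(arm.read_state()['position'])
```

```text
[570.71301343  75.78456118 319.66643556]
```

View pics/w12.png

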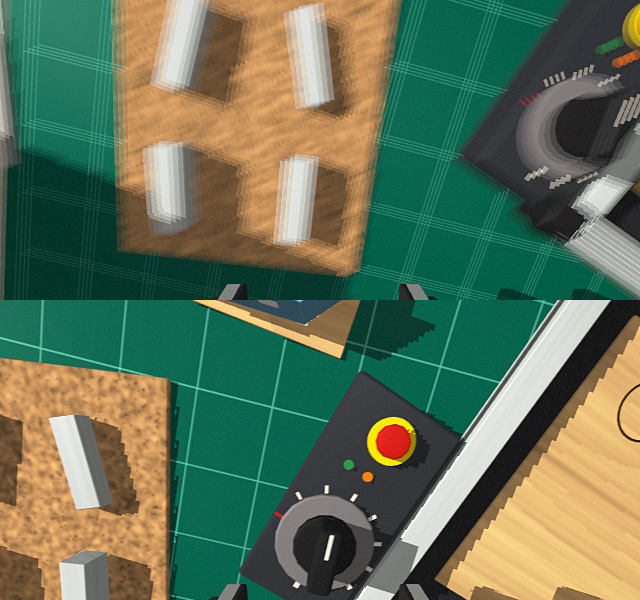

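Lower half (w2): knob disc about (325,243), bar with the white line at (329,248), red mark at (279,214). A crop will give the bar's direction.

Run:
```python
import cv2
b=cv2.imread('pics/w2.png')
cv2.imwrite('pics/w2c.png',cv2.resize(cv2.convertScaleAbs(b[180:315,235:415],alpha=1.6,beta=20),None,fx=4.4,fy=4.4,interpolation=cv2.INTER_CUBIC))
```

```text
(no output)
```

View pics/w2c.png

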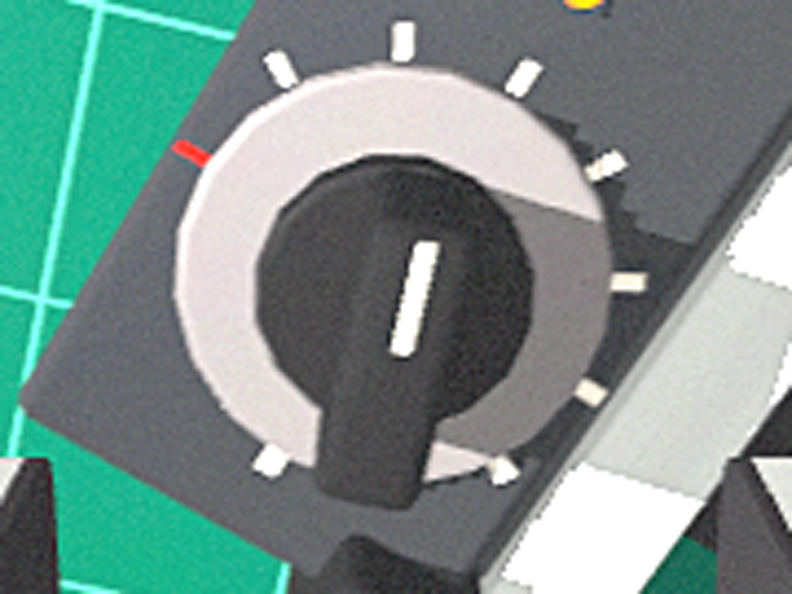

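Run:
```python
from h import *
c=lambda u:np.array(u)/4.4+[235,180]-.4
a=ray('w2',c((427,243)),98);b=ray('w2',c((402,353)),98)
d=a-b;print('line',a,b,np.degrees(np.arctan2(d[1],d[0])),np.linalg.norm(d))
d=d/np.linalg.norm(d);print('axis est from outer end', a-17*d,'inner',b)
print('dial',ray('w2',c((394,272)),55),'disc',ray('w2',c((395,290)),66))
red=ray('w2',c((192,153)),54);ce=ray('w2',c((394,272)),54);e=red-ce;print('red dir',np.degrees(np.arctan2(e[1],e[0])))
print('box corners',ray('w2',c((22,400)),54))
print('bar top edges near end',ray('w2',c((330,430)),98),ray('w2',c((430,430)),98))
for v in [(83,275)]: print(ray('w2',v,36))
```

```text
line [587.65834138  74.93159206  98.        ] [573.44550361  74.5142974   98.        ] 1.6817440915494397 14.218962422859859
axis est from outer end [570.66566393  74.43268019  98.        ] inner [573.44550361  74.5142974   98.        ]
dial [571.10719862  74.80760576  55.        ] disc [571.66981742  74.83577735  66.        ]
red dir 72.20612635636697
box corners [537.87611869 124.64227226  54.        ]
bar top edges near end [561.58038876  80.7575616   98.        ] [564.5122801   68.74909645  98.        ]
[500.1581817  236.06367755  36.        ]
```

Knob axis is at about (571, 74.7), bar at 1.7°, laser x at -109°, so knob angle is about 1.2 rad.

Run:
```python
from h import *
show([571,74.7,246],tool(1.7))
```

```text
travel [0.1, 1.1, 73.7] dr [0.0, 0.002, 0.212]
```

{"api": "move_arm", "payload": {"fingers": [45,45,45,45,45,45,10,10,10,10], "travel": [[0,0.5,0],[0,0.5,0],[0,0.5,40],[0,0.5,73],[0,0.5,73],[0,0.5,73],[0,0.5,73],[0,0.5,73],[0,0.5,73],[0,0.5,73]], "dr": [[0,0,0.1],[0,0,0.212],[0,0,0.212],[0,0,0.212],[0,0,0.212],[0,0,0.212],[0,0,0.212],[0,0,0.212],[0,0,0.212],[0,0,0.212]]}}

```text
clock: 2.75
position: [571.4, 74.0, 250.4]
ee_rot: [1.0, 0.016, 0.001, 0.002]
contact_force: [2.9, -13.3, 4.2]
gripper_width: 12.9
grasp_force: 60.4
```

Run:
```python
from h import *
s=arm.read_state();print(s['position'],s['contact_force'],s['wrist_torque'],s['gripper_width'])
show([571,74.7,246],tool(1.7))
```

```text
[571.37981953  74.00581056 250.37361362] [  2.91708811 -13.33804358   4.21626601] [-3.72100995 -0.81961028  0.09004084] 12.850530554687252
travel [-0.4, -0.7, 4.4] dr [0.004, -0.003, 0.003]
```

{"api": "move_arm", "payload": {"fingers": [10,10], "travel": [[0,0.5,0],[0,0.5,0]], "dr": [[0,0,0],[0,0,0]]}}

```text
clock: 2.95
position: [571.3, 73.8, 250.4]
ee_rot: [1.0, 0.016, 0.002, 0.001]
contact_force: [1.9, -10.9, 4.1]
gripper_width: 13.0
grasp_force: 60.4
```

{"api": "move_arm", "payload": {"fingers": [10,10,10,10,10,10,10,10,10,10], "travel": [[0,0.5,0],[0,0.5,0],[0,0.5,0],[0,0.5,0],[0,0.5,0],[0,0.5,0],[0,0.5,0],[0,0.5,0],[0,0.5,0],[0,0.5,0]], "dr": [[0,0,-0.13],[0,0,-0.26],[0,0,-0.39],[0,0,-0.52],[0,0,-0.65],[0,0,-0.78],[0,0,-0.91],[0,0,-1.04],[0,0,-1.13],[0,0,-1.19]]}}

```text
clock: 3.95
position: [570.3, 74.9, 250.4]
ee_rot: [0.818, 0.575, 0.0, 0.001]
contact_force: [-3.2, -2.9, 6.8]
gripper_width: 12.9
grasp_force: 60.9
```

Run:
```python
from h import *
s=arm.read_state();print(s['position'],s['contact_force'],s['wrist_torque'],s['gripper_width'],s['joints'])
x=R.from_quat(s['ee_rot']).as_matrix()[:,0];print(np.degrees(np.arctan2(x[1],x[0])))
```

```text
[570.3370761   74.87376177 250.3707929 ] [-3.23052082 -2.91928834  6.83147158] [-0.73629042  1.11733393 -0.04002968] 12.902072586898507 [ 4.12256398e-01  4.56534922e-01 -3.11817695e-01  1.35151488e-03
 -8.01840784e-01  2.38271300e+00]
70.19377208348085
```

{"api": "move_arm", "payload": {"fingers": [10,10,10], "travel": [[0,0,0],[0,0,0],[0,0,0]], "dr": [[0,0,-0.03],[0,0,-0.06],[0,0,-0.06]]}}

```text
clock: 4.25
position: [570.3, 74.7, 250.4]
ee_rot: [0.803, 0.596, 0.0, 0.0]
contact_force: [-2.0, -4.0, 8.4]
gripper_width: 12.8
grasp_force: 63.4
```

Run:
```python
from h import *
s=arm.read_state();print(s['position'],s['contact_force'],s['wrist_torque'],s['gripper_width'])
x=R.from_quat(s['ee_rot']).as_matrix()[:,0];print(np.degrees(np.arctan2(x[1],x[0])))
```

```text
[570.29264464  74.68649817 250.37010729] [-2.01708008 -3.96690009  8.44664798] [-0.89561428  0.95742577 -1.05371111] 12.807558720254175
73.22712995902207
```

{"api": "move_arm", "payload": {"fingers": [10,45,45,45,45,45,45], "travel": [[0,0,0],[0,0,0],[0,0,0],[0,0,0],[0,0,-35],[0,0,-75],[0,0,-75]], "dr": [[0,0,0.04],[0,0,0.04],[0,0,0.04],[0,0,0.04],[0,0,0.04],[0,0,0.04],[0,0,0.04]]}}

```text
clock: 4.95
position: [572.3, 76.2, 328.7]
ee_rot: [0.813, 0.583, 0.006, 0.002]
contact_force: [0.1, 0.7, -0.1]
gripper_width: 45.1
grasp_force: 0.0
```

Run:
```python
from h import *
im=snap('wrist','w3'); g=cv2.cvtColor(im,cv2.COLOR_RGB2GRAY)
s=arm.read_state();print(s['position'],s['contact_force'],s['wrist_torque'])
c=proj('w3',[571,74.7,98])[0].round().astype(int);print(c)
y,x=c[1],c[0]; w=(g>150).astype(np.uint8)
n,l,st,ce=cv2.connectedComponentsWithStats(w)
for i in range(1,n):
    if 15<st[i,4]<1500 and np.hypot(*(ce[i]-c))<60:
        pts=np.argwhere(l==i)[:,::-1]; r=cv2.minAreaRect(pts.astype(np.float32)); b=cv2.boxPoints(r)
        W=np.array([ray('w3',p,98) for p in b]); e=[W[1]-W[0],W[2]-W[1]]; e=max(e,key=np.linalg.norm)
        print(ce[i],st[i],np.linalg.norm(e),np.degrees(np.arctan2(e[1],e[0])),ray('w3',ce[i],98))
show([474-15,234,340],tool(7.7))
```

```text
[571.26082076  76.00411355 325.83387421] [ 0.01575417 -0.05240205 -1.25220554] [0.00043271 0.09105014 0.03083446]
[316 265]
[315.69230769 247.93269231] [314 237   5  24 104] 13.409678189292272 -108.91729917610647 [573.87433098  84.22761093  98.        ]
[265.31578947 243.97368421] [262 242   8   5  38] 3.8799155290441654 -18.904288856906117 [548.13196632  95.47583285  98.        ]
[367.26666667 243.5       ] [364 242   8   4  30] 3.9031884818585993 -18.904288856905588 [601.90613149  77.34706822  98.        ]
[272.66666667 268.54545455] [269 266   8   6  33] 3.8800851128411007 8.56708405293375 [546.88181355  80.61334401  98.        ]
[292.95913261 310.46121768] [ 269  297   50   27 1199] 28.30152040603189 -19.00415339202525 [548.91714492  52.52098377  98.        ]
travel [113.5, -157.0, -14.5] dr [0.003, -0.007, 1.109]
```

The white line now lies at 71.1°, along the laser's axis toward the front, so the knob is at zero. On to gauge A.

{"api": "move_arm", "payload": {"fingers": [45,45,45,45,45,45,45,45,45], "travel": [[113,-157,-14],[113,-157,-14],[113,-157,-14],[113,-157,-14],[113,-157,-14],[113,-157,-14],[113,-157,-14],[113,-157,-14],[113,-157,-14]], "dr": [[0,0,1.11],[0,0,1.11],[0,0,1.11],[0,0,1.11],[0,0,1.11],[0,0,1.11],[0,0,1.11],[0,0,1.11],[0,0,1.11]]}}

```text
clock: 5.9
position: [458.0, 233.2, 335.6]
ee_rot: [0.998, 0.066, -0.001, 0.0]
contact_force: [-0.6, 0.8, 0.1]
gripper_width: 45.2
grasp_force: 0.0
```

Run:
```python
from h import *
im=snap('wrist','w4'); print(arm.read_state()['position'], proj('w4',[[473,234,36],[505,238,36],[441,230,36]]))
b=im[:,:,::-1]
cv2.imwrite('pics/w4c.png',cv2.resize(cv2.convertScaleAbs(b[100:340,180:460],alpha=1.3),None,fx=2.5,fy=2.5,interpolation=cv2.INTER_CUBIC))
```

```text
[458.12010287 233.14342433 335.73719644] [[326.09844958 207.66985677]
 [326.57848387 162.75030419]
 [325.64736005 249.88088255]]
```

View pics/w4c.png

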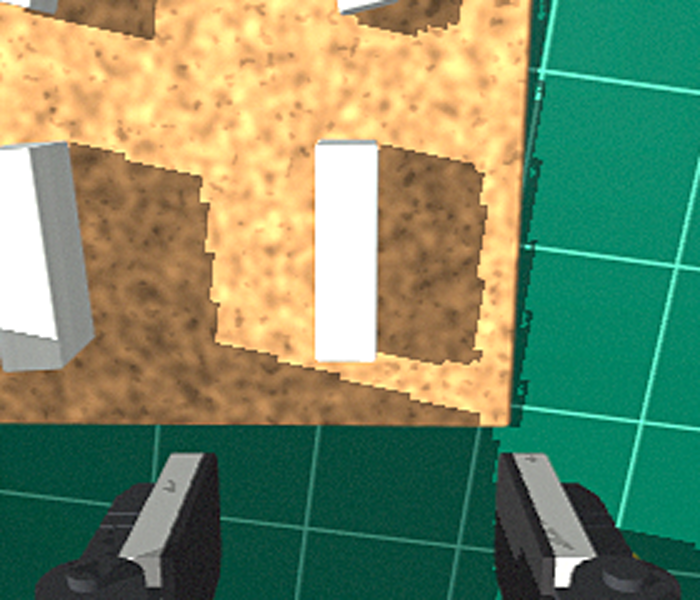

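Gauge A top: (316,145), (378,145), (376,361), (315,361) in the crop. The taller gauge C is at its left.

Run:
```python
from h import *
c=[np.array(u)/2.5+[180,100]-.3 for u in [(316,145),(378,145),(376.5,361),(315,361)]]
for h in(24,30,36):
    P=np.array([ray('w4',u,6+h) for u in c]); m=P.mean(0); d=(P[0]+P[1]-P[2]-P[3])/2
    print(h,m.round(1),np.linalg.norm(d).round(1),np.linalg.norm(P[0]-P[1]).round(1),np.degrees(np.arctan2(d[1],d[0])).round(1))
```

```text
24 [475.1 240.1  30. ] 64.9 17.9 7.1
30 [476.2 240.2  36. ] 63.5 17.5 7.1
36 [477.3 240.3  42. ] 62.0 17.1 7.1
```

Run:
```python
from h import *
T=tool(7.1,40); z=T.as_matrix()[:,2]; d=np.array([np.cos(np.radians(7.1)),np.sin(np.radians(7.1)),0])
g=np.array([476,239.5,31])-20*d; show(g-225*z,T); show(g-155*z,T); print(g-225*z)
```

```text
travel [-145.9, -5.8, 132.6] dr [-0.003, 0.7, 0.011]
travel [-100.8, -5.4, 186.1] dr [-0.003, 0.7, 0.011]
[312.63515951 219.15183346 203.3599997 ]
```

{"api": "move_arm", "payload": {"fingers": [45,45,45,45,45,45,45,45], "travel": [[-40,-3,30],[-80,-6,60],[-110,-6,90],[-146,-6,132],[-146,-6,132],[-146,-6,132],[-146,-6,132],[-146,-6,132]], "dr": [[0,0.14,0],[0,0.28,0],[0,0.42,0.01],[0,0.56,0.01],[0,0.7,0.01],[0,0.7,0.01],[0,0.7,0.01],[0,0.7,0.01]]}}

```text
clock: 6.75
position: [434.3, 226.2, 317.8]
ee_rot: [0.956, 0.039, 0.289, 0.021]
contact_force: [0.3, 1.0, 0.7]
gripper_width: 45.2
grasp_force: 0.0
```

Run:
```python
from h import *
T=tool(7.1,40); z=T.as_matrix()[:,2]; d=np.array([np.cos(np.radians(7.1)),np.sin(np.radians(7.1)),0])
g=np.array([476,239.5,31])-20*d; show(g-225*z,T); show(g-155*z,T); s=arm.read_state();print(s['joints'])
im=snap('wrist','w5')
cs=[np.array([476,239.5,36])+i*32*d+j*9*np.array([-d[1],d[0],0]) for i in(1,-1) for j in(1,-1)]
print(proj('w5',cs).round(1).tolist())
g=cv2.cvtColor(im,cv2.COLOR_RGB2HSV); w=((g[:,:,1]<60)&(g[:,:,2]>150)).astype(np.uint8)
n,l,st,ce=cv2.connectedComponentsWithStats(w)
for i in range(1,n):
    if st[i,4]>300: print(ce[i],st[i],cv2.boxPoints(cv2.minAreaRect(np.argwhere(l==i)[:,::-1].astype(np.float32))).round(0).tolist())
```

```text
travel [-164.7, -7.8, 27.7] dr [0.086, 0.114, -0.011]
travel [-156.7, -13.8, 97.0] dr [0.086, 0.114, -0.011]
[ 0.52952236  0.16227589 -0.91771966  1.64908701 -0.30009476 -0.44993061]
[[272.0, 359.3], [296.5, 357.7], [273.8, 457.5], [300.1, 455.3]]
[503.43121853   9.67673716] [ 301    0  339   30 4965] [[301.0, 0.0], [639.0, 0.0], [639.0, 29.0], [301.0, 29.0]]
[10.27102804 39.29283489] [  0  25  25  32 642] [[-0.0, 25.0], [24.0, 25.0], [24.0, 56.0], [0.0, 56.0]]
[595.86486908 169.21726933] [ 565   46   64  251 6416] [[560.0, 292.0], [601.0, 44.0], [629.0, 49.0], [588.0, 297.0]]
[582.4625     130.33333333] [569  60  30 133 480] [[568.0, 191.0], [594.0, 59.0], [598.0, 60.0], [572.0, 192.0]]
[ 19.78260035 179.63645093] [   0  118   58  159 5207] [[-0.0, 118.0], [57.0, 118.0], [57.0, 276.0], [0.0, 276.0]]
[277.82080577 271.38484666] [ 258  233   41   77 1663] [[257.0, 237.0], [279.0, 231.0], [299.0, 304.0], [277.0, 310.0]]
[163.85722012 275.48620876] [ 141  235   47   81 1849] [[141.0, 312.0], [165.0, 232.0], [187.0, 239.0], [164.0, 318.0]]
[581.67043121 350.75924025] [ 551  310   89   89 1948] [[535.0, 328.0], [571.0, 300.0], [644.0, 394.0], [608.0, 422.0]]
[281.5096242 378.9340055] [ 267  358   29   43 1091] [[267.0, 358.0], [294.0, 358.0], [295.0, 400.0], [268.0, 401.0]]
```

Leaning outward runs into the wrist singularity, so I'll pick with the fingers leaning toward the robot and grip the other end.

Run:
```python
from h import *
show([500,235,345],tool(7));
```

```text
travel [71.7, -1.1, 14.6] dr [0.077, -0.585, -0.031]
```

{"api": "move_arm", "payload": {"fingers": [45,45,45,45,45,45], "travel": [[72,-1,15],[72,-1,15],[72,-1,15],[72,-1,15],[72,-1,15],[72,-1,15]], "dr": [[0.077,-0.585,-0.03],[0.077,-0.585,-0.03],[0.077,-0.585,-0.03],[0.077,-0.585,-0.03],[0.077,-0.585,-0.03],[0.077,-0.585,-0.03]]}}

```text
clock: 7.4
position: [502.9, 231.4, 345.2]
ee_rot: [0.991, 0.039, 0.125, 0.025]
contact_force: [1.7, -2.8, 0.3]
gripper_width: 45.2
grasp_force: 0.0
```

Run:
```python
from h import *
s=arm.read_state();print(s['position'],s['joints'])
show([520,240,345],tool(-83)); show([560,246,345],tool(-172.9))
```

```text
[502.9409869  231.43595328 345.16264499] [ 0.75720486  0.27633088 -0.43510171  0.30829425 -0.72468831  0.67481596]
travel [17.1, -7.3, 4.1] dr [-0.142, -0.245, 1.519]
travel [56.3, -10.4, 13.9] dr [-0.383, -0.102, 3.072]
```

{"api": "move_arm", "payload": {"fingers": [45,45,45,45,45,45,45,45,45,45], "travel": [[17,-7,4],[17,-7,4],[17,-7,4],[17,-7,4],[17,-7,4],[17,-7,4],[17,-7,4],[17,-7,4],[17,-7,4],[17,-7,4]], "dr": [[-0.142,-0.245,1.519],[-0.142,-0.245,1.519],[-0.142,-0.245,1.519],[-0.142,-0.245,1.519],[-0.142,-0.245,1.519],[-0.142,-0.245,1.519],[-0.142,-0.245,1.519],[-0.142,-0.245,1.519],[-0.142,-0.245,1.519],[-0.142,-0.245,1.519]]}}

```text
clock: 8.4
position: [520.4, 239.3, 345.5]
ee_rot: [0.761, -0.649, 0.005, -0.001]
contact_force: [-0.2, -0.7, 0.4]
gripper_width: 45.0
grasp_force: 0.0
```

```bash
cat > plan.py <<'E'
from h import *
T=tool(-172.9,40); z=T.as_matrix()[:,2]; a=np.radians(-172.9); d=np.array([np.cos(a),np.sin(a),0])
g=np.array([476,239.5,31])-20*d; pre=g-225*z; fin=g-155*z
s=arm.read_state();print(s['position'].round(1),s['joints'].round(2))
show(pre,T);show(fin,T)
E
python3 plan.py
```

```text
[520.4 239.3 345.5] [ 0.72  0.34 -0.22  0.01 -1.01 -0.56]
travel [-2.4, -119.5, 143.2] dr [-0.57, 0.541, 1.53]
travel [-4.3, -74.0, 196.4] dr [-0.57, 0.541, 1.53]
```

{"api": "move_arm", "payload": {"fingers": [45,45,45,45,45,45,45,45,45,45], "travel": [[-2,-30,20],[-2,-60,20],[-2,-90,20],[-2,-119,20],[-2,-119,20],[-2,-119,20],[-2,-119,20],[-2,-119,20],[-2,-119,20],[-2,-119,20]], "dr": [[-0.57,0.541,1.53],[-0.57,0.541,1.53],[-0.57,0.541,1.53],[-0.57,0.541,1.53],[-0.57,0.541,1.53],[-0.57,0.541,1.53],[-0.57,0.541,1.53],[-0.57,0.541,1.53],[-0.57,0.541,1.53],[-0.57,0.541,1.53]]}}

```text
clock: 9.4
position: [637.9, 260.7, 326.4]
ee_rot: [-0.163, 0.937, -0.02, -0.308]
contact_force: [0.7, 0.1, 0.5]
gripper_width: 45.1
grasp_force: 0.0
```

```bash
python3 plan.py
```

```text
[637.9 260.7 326.4] [ 0.58  0.69  0.35 -0.21 -1.83 -1.8 ]
travel [-72.7, -9.0, 98.9] dr [-0.073, 0.067, 0.196]
travel [-68.5, -3.5, 168.6] dr [-0.073, 0.067, 0.196]
```

{"api": "move_arm", "payload": {"fingers": [45,45,45,45,45], "travel": [[-36,-4,25],[-73,-9,60],[-73,-9,99],[-73,-9,99],[-73,-9,99]], "dr": [[-0.073,0.067,0.196],[-0.073,0.067,0.196],[-0.073,0.067,0.196],[-0.073,0.067,0.196],[-0.073,0.067,0.196]]}}

```text
clock: 9.9
position: [640.4, 259.2, 203.4]
ee_rot: [-0.06, 0.938, -0.022, -0.34]
contact_force: [0.5, -0.2, 0.8]
gripper_width: 45.2
grasp_force: 0.0
```

```bash
cat >> plan.py <<'E'
im=snap('wrist','w6')
d=-d; cs=[np.array([476,239.5,36])+i*32*d+j*9*np.array([-d[1],d[0],0]) for i in(1,-1) for j in(1,-1)]
print(proj('w6',cs).round(1).tolist())
g=cv2.cvtColor(im,cv2.COLOR_RGB2HSV); w=((g[:,:,1]<60)&(g[:,:,2]>150)).astype(np.uint8)
n,l,st,ce=cv2.connectedComponentsWithStats(w)
for i in range(1,n):
    if st[i,4]>300: print(ce[i].round(1),st[i],cv2.boxPoints(cv2.minAreaRect(np.argwhere(l==i)[:,::-1].astype(np.float32))).round(0).tolist())
E
python3 plan.py
```

```text
[640.4 259.2 203.4] [ 0.56  0.81  0.28 -0.27 -1.69 -1.94]
travel [0.7, 0.7, 0.7] dr [-0.003, 0.003, 0.003]
travel [0.9, 1.0, 70.7] dr [-0.003, 0.003, 0.003]
[[339.9, 272.6], [305.6, 272.5], [338.3, 170.3], [308.0, 170.2]]
[155.1   9.6] [   0    0  259   29 4617] [[-0.0, 0.0], [258.0, 0.0], [258.0, 28.0], [0.0, 28.0]]
[324.9 224.4] [ 308  172   34  118 3291] [[308.0, 172.0], [341.0, 172.0], [341.0, 289.0], [308.0, 289.0]]
[501.1 230.9] [ 473  178   58  109 3267] [[473.0, 178.0], [523.0, 174.0], [531.0, 283.0], [481.0, 287.0]]
[318.  378.8] [ 296  349   46   57 1872] [[293.0, 357.0], [329.0, 349.0], [341.0, 402.0], [306.0, 411.0]]
[509.1 470.1] [500 454  26  26 332] [[490.0, 464.0], [502.0, 453.0], [525.0, 479.0], [514.0, 489.0]]
```

{"api": "move_arm", "payload": {"fingers": [45,45,45,45,10,10,10,10], "travel": [[1,1,30],[1,1,60],[1,1,70],[1,1,70],[1,1,70],[1,1,70],[1,1,70],[1,1,70]], "dr": [[0,0,0],[0,0,0],[0,0,0],[0,0,0],[0,0,0],[0,0,0],[0,0,0],[0,0,0]]}}

```text
clock: 10.75
position: [597.0, 254.4, 153.4]
ee_rot: [-0.059, 0.94, -0.022, -0.337]
contact_force: [2.9, 1.9, 6.0]
gripper_width: 16.5
grasp_force: 62.3
```

Run:
```python
from h import *
s=arm.read_state();print(s['position'].round(1),s['contact_force'].round(1),s['wrist_torque'].round(2),s['gripper_width'],s['grasp_force'])
M=R.from_quat(s['ee_rot']).as_matrix();print('grasp',s['position']+155*M[:,2],M.round(3).tolist())
```

```text
[597.  254.4 153.4] [2.9 1.9 6. ] [ 0.39 -0.92 -0.17] 16.51029042246272 62.27851867675781
grasp [499.34956167 241.887415    33.65309241] [[-0.766, -0.126, -0.63], [-0.097, 0.992, -0.081], [0.635, -0.001, -0.773]]
```

Gripped (16.5 mm opening including pad give). Now planning the lift and transport.

```bash
cat > place.py <<'E'
from h import *
import sys,os
if not os.path.exists('T0.npz'):
    s=arm.read_state(); np.savez('T0.npz',p=s['position'],q=s['ee_rot'])
D=np.load('T0.npz'); RG0=R.from_euler('z',-172.8,degrees=True); G0=np.array([477,239.05,6.])
LX,LY,LA=612.5,-180.6,-109.0
def toolfor(lx,ly,z):
    RG=R.from_euler('z',LA,degrees=True); Q=RG*RG0.inv()
    G=np.array([LX,LY,0])+R.from_euler('z',LA,degrees=True).apply([lx,ly,0])+[0,0,z]
    return G+Q.apply(D['p']-G0), Q*R.from_quat(D['q'])
E
python3 - <<'E'
from place import *
show(D['p']+[0,0,144],R.from_quat(D['q']))
show(*toolfor(-95,0,150))
E
```

```text
travel [91.4, -0.1, -111.3] dr [0.0, 0.0, 0.0]
travel [48.1, -239.8, -146.6] dr [0.707, -0.001, -0.86]
```

{"api": "move_arm", "payload": {"fingers": [10,10,10,10,10,10,10,10,10,10], "travel": [[10,0,-12],[40,0,-49],[70,0,-86],[91,0,-111],[85,-40,-118],[76,-90,-126],[68,-140,-134],[58,-190,-140],[48,-240,-147],[48,-240,-147]], "dr": [[0,0,0],[0,0,0],[0,0,0],[0.05,0,-0.06],[0.14,0,-0.17],[0.23,0,-0.28],[0.32,0,-0.39],[0.41,0,-0.5],[0.5,0,-0.61],[0.59,0,-0.72]]}}

```text
clock: 11.75
position: [682.4, 18.0, 295.2]
ee_rot: [-0.474, 0.812, -0.169, -0.295]
contact_force: [0.1, 0.1, -0.7]
gripper_width: 16.6
grasp_force: 61.4
```

Run:
```python
from place import *
s=arm.read_state(); print(s['joints'].round(2),s['gripper_width'],s['contact_force'])
show(*toolfor(-95,0,150))
```

```text
[ 0.32  0.66 -0.04  0.44 -1.44 -1.02] 16.6288732758515 [ 0.05934007  0.07668293 -0.65227676]
travel [-2.4, 2.6, -4.9] dr [0.122, -0.006, -0.138]
```

Run:
```python
from place import *
show(*toolfor(-62,0,110))
show(*toolfor(-62,0,50))
```

```text
travel [-3.0, -3.6, 46.6] dr [0.122, -0.006, -0.138]
travel [-41.4, -3.9, 92.7] dr [0.122, -0.006, -0.138]
```

{"api": "move_arm", "payload": {"fingers": [10,10,10,10,10,10], "travel": [[-3,0,0],[-3,0,0],[-3,-4,46],[-22,-4,69],[-41,-4,93],[-41,-4,93]], "dr": [[0.061,0,-0.069],[0.122,-0.006,-0.138],[0.122,-0.006,-0.138],[0.122,-0.006,-0.138],[0.122,-0.006,-0.138],[0.122,-0.006,-0.138]]}}

```text
clock: 12.35
position: [669.7, -3.6, 194.1]
ee_rot: [-0.547, 0.766, -0.195, -0.277]
contact_force: [-0.1, -0.7, -1.1]
gripper_width: 16.4
grasp_force: 61.3
```

Run:
```python
from place import *
s=arm.read_state(); print(s['joints'].round(2),s['gripper_width'],s['contact_force'])
show(*toolfor(-62,0,50))
im=snap('wrist','w7'); sc=snap('scene','s7')
from cv2 import resize
a=im[:,:,::-1][:, :]; b=sc[:,:,::-1][150:300,120:270]
out=np.zeros((600,800,3),np.uint8)
out[:360,:480]=resize(a,(480,360)); 
out[360:,:480]=0
c=cv2.resize(b,(600,600),interpolation=cv2.INTER_CUBIC)
out=np.zeros((600,800,3),np.uint8); 
w=resize(a[:, :],(800,600)); cv2.imwrite('pics/w7c.png',w); cv2.imwrite('pics/s7c.png',cv2.resize(b,(600,600),interpolation=cv2.INTER_CUBIC))
Rl=R.from_euler('z',LA,degrees=True)
L=lambda x,y,z: np.array([LX,LY,0])+Rl.apply([x,y,z])
for n,p in dict(ply_bl=(105,110,13),ply_br=(105,-110,13),plyfl=(-125,110,13),plyfr=(-125,-110,13),noz0=(0,0,61),noz1=(0,0,78),headtop0=(0,0,202),headtop1=(0,0,219),gend_t=(-30,0,80),gtl=(-30,9,80),gtr=(-30,-9,80)).items(): print(n,proj('w7',L(*p)).round(1),proj('s7',L(*p)).round(1))
```

```text
[ 0.29  0.72 -0.25  0.6  -1.14 -1.03] 16.379189307398082 [-0.12013991 -0.73478342 -1.0933162 ]
travel [4.4, -3.3, -0.6] dr [0.005, -0.002, 0.002]
ply_bl [[166.1  70.5]] [[158.  215.7]]
ply_br [[467.7  71.4]] [[239.4 204.1]]
plyfl [[ 83.4 423.8]] [[162.8 268.4]]
plyfr [[544.6 423.2]] [[254.2 253.6]]
noz0 [[315.2 147.1]] [[201.4 216.3]]
noz1 [[314.6 123.7]] [[200.6 210.7]]
headtop0 [[ 302.4 -424.1]] [[194.5 167.7]]
headtop1 [[ 295.6 -726.8]] [[193.7 161.4]]
gend_t [[314.  177.1]] [[201.8 216.6]]
gtl [[292.5 177. ]] [[198.1 217.1]]
gtr [[335.5 177.1]] [[205.5 216.1]]
```

View pics/w7c.png

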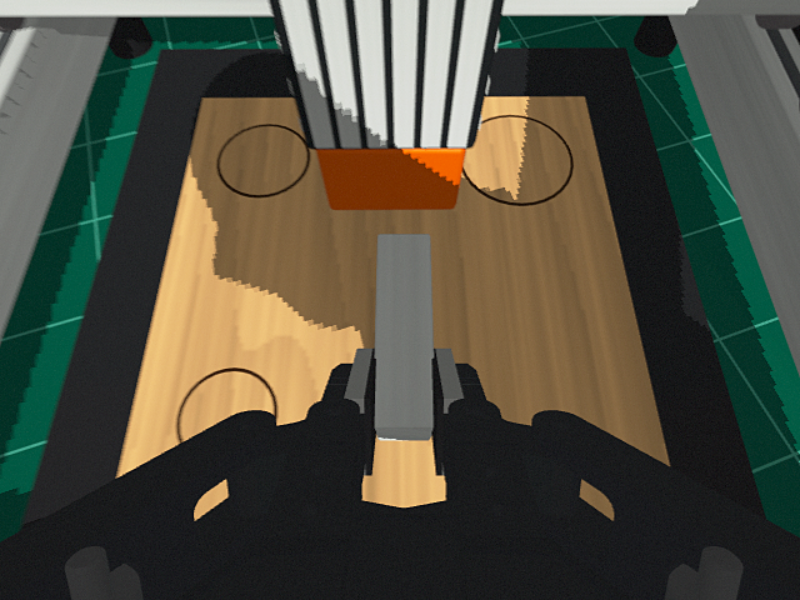

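Gauge in grip, its front end at (404,236); the shield bottom runs (331–457,210), so its centre is at 394. Plywood back corners are (202,97) and (585,97). I'll refine the laser pose from this picture.

Run:
```python
from place import *
r=lambda u,z=13: ray('w7',np.array(u)/1.25-.1,z)
bl,br,l,rr=r((202,97)),r((585,97)),r((118,477)),r((670,467))
print('bl,br',bl,br,np.linalg.norm(bl-br))
for a,b in((l,bl),(rr,br)): e=b-a; print(np.degrees(np.arctan2(e[1],e[0])))
e=bl-br; print('y axis deg',np.degrees(np.arctan2(e[1],e[0]))-90)
Rl=R.from_euler('z',LA,degrees=True)
for P,o in((bl,(105,110,0)),(br,(105,-110,0))): print('laser origin',P-Rl.apply(o))
for P in (bl,br,l,rr): print('in laser',Rl.inv().apply(P-[LX,LY,0]).round(1))
# gauge visible end top in laser frame using commanded pose
s=arm.read_state(); Q=R.from_quat(s['ee_rot'])*R.from_quat(D['q']).inv()
G=s['position']+Q.apply(G0-D['p']); print('gauge est laser',Rl.inv().apply(G-[LX,LY,0]),np.degrees((Q*RG0).as_euler('zyx')))
z=G[2]+30
for u in((377,236),(429,236),(375,437),(433,438)): print('top corner',Rl.inv().apply(r(u,z)-[LX,LY,0]).round(1))
for u in((331,210),(457,210)): print('shield',[Rl.inv().apply(r(u,zz)-[LX,LY,0]).round(1) for zz in(70,75,92)])
```

```text
bl,br [ 686.55333904 -309.88984178   13.        ] [ 477.06323196 -238.65299595   13.        ] 221.2708592870074
-108.27339032012537
-108.44934326573488
y axis deg -108.78053613166406
laser origin [ 616.73095195 -174.79789435   13.        ]
laser origin [ 615.25493149 -175.18604251   13.        ]
in laser [ 98.1 112.1  13. ]
in laser [  99.  -109.2   13. ]
in laser [-106.2  109.5   13. ]
in laser [-102.6 -111.1   13. ]
gauge est laser [-66.72498772  -1.27207019  51.020413  ] [-1.08951602e+02 -1.28518700e-01  1.48267819e-02]
top corner [-36.3   5.   81. ]
top corner [-36.3 -12.   81. ]
top corner [-99.7   4.2  81. ]
top corner [-100.   -11.6   81. ]
shield [array([-18.6,  22.7,  70. ]), array([-22. ,  21.8,  75. ]), array([-33.7,  18.7,  92. ])]
shield [array([-18.5, -23.2,  70. ]), array([-21.9, -22.5,  75. ]), array([-33.6, -20.1,  92. ])]
```

Run:
```python
from place import *
Rl=R.from_euler('z',LA,degrees=True)
for f in('w2','w3'):
    im=cv2.imread(f'pics/{f}.png'); h=cv2.cvtColor(im,cv2.COLOR_BGR2HSV)
    ply=((h[:,:,0]>8)&(h[:,:,0]<25)&(h[:,:,1]>70)&(h[:,:,2]>70)).astype(np.uint8)
    n,l,st,ce=cv2.connectedComponentsWithStats(ply); 
    for k in range(1,n):
        if st[k,4]>3000: print(f,k,st[k],ce[k].round())
    if f=='w2':
        k=l[100,620] ; rows=range(40,260,30)
        for v in rows:
            c=np.where(l[v]==k)[0]
            if len(c): 
                p=ray(f,(c[0]-.5,v),13); print(v,c[0],Rl.inv().apply(p-[LX,LY,0]).round(1))
# bar edges along a row profile
im=cv2.imread('pics/w2.png').mean(2)
for v in (30,60,90): print(v,[ (c,int(x)) for c,x in zip(range(470,640,4),im[v,470:640:4])])
```

```text
w2 1 [ 192    0  168   59 3569] [299.  24.]
w2 2 [  434    15   206   391 40673] [570. 229.]
w2 3 [    0    58   171   296 39558] [ 83. 202.]
40 614 [-134.6   89.5   13. ]
70 592 [-134.    67.9   13. ]
100 569 [-134.   45.   13.]
130 546 [-133.9   21.2   13. ]
160 524 [-133.3   -3.1   13. ]
190 501 [-133.2  -28.9   13. ]
220 478 [-133.2  -55.9   13. ]
250 456 [-132.4  -83.6   13. ]
w3 1 [    0     0   358   165 28455] [162.  59.]
w3 2 [ 432    0   98  158 3219] [460. 101.]
w3 3 [  476     0   133   131 10834] [546.  61.]
w3 113 [ 329  338   67   67 3809] [358. 370.]
30 [(470, 60), (474, 62), (478, 60), (482, 66), (486, 62), (490, 60), (494, 62), (498, 62), (502, 62), (506, 60), (510, 65), (514, 60), (518, 59), (522, 57), (526, 61), (530, 55), (534, 80), (538, 150), (542, 75), (546, 218), (550, 223), (554, 221), (558, 223), (562, 215), (566, 218), (570, 213), (574, 218), (578, 218), (582, 213), (586, 219), (590, 5), (594, 17), (598, 27), (602, 19), (606, 21), (610, 27), (614, 20), (618, 26), (622, 77), (626, 97), (630, 100), (634, 98), (638, 188)]
60 [(470, 62), (474, 62), (478, 61), 
[... 259 characters left out ...]
 23), (574, 24), (578, 24), (582, 21), (586, 26), (590, 21), (594, 23), (598, 28), (602, 94), (606, 96), (610, 95), (614, 85), (618, 165), (622, 164), (626, 173), (630, 173), (634, 173), (638, 179)]
90 [(470, 58), (474, 60), (478, 62), (482, 59), (486, 60), (490, 62), (494, 204), (498, 76), (502, 224), (506, 249), (510, 224), (514, 228), (518, 221), (522, 223), (526, 220), (530, 224), (534, 224), (538, 224), (542, 229), (546, 12), (550, 26), (554, 22), (558, 22), (562, 25), (566, 25), (570, 20), (574, 22), (578, 96), (582, 107), (586, 107), (590, 98), (594, 167), (598, 181), (602, 178), (606, 175), (610, 173), (614, 178), (618, 175), (622, 168), (626, 170), (630, 63), (634, 185), (638, 176)]
```

Run:
```python
from place import *
Rl=R.from_euler('z',LA,degrees=True)
im=cv2.imread('pics/w2.png').mean(2)
q=lambda u,z:Rl.inv().apply(ray('w2',u,z)-[LX,LY,0]).round(1)
for v in range(25,150,25):
    r=im[v]; 
    # bar: back edge = last bright before dark run
    c=[i for i in range(440,639) if r[i]>150 and r[i+1:i+8].max()<120]
    t=[i for i in range(c[0],632) if r[i-3:i].mean()<125 and r[i+1:i+4].mean()>150 and r[i-5]>70] if c else []
    if c: print(v,'barback',c[0],q((c[0]+.5,v),50),'plyfront',[ (i,q((i-.5,v),13)) for i in t[:2]])
```

```text
25 barback 591 [-168.3   67.5   50. ] plyfront []
50 barback 573 [-168.    52.2   50. ] plyfront [(623, array([-125.2,   88.3,   13. ])), (624, array([-124.6,   88.6,   13. ]))]
100 barback 536 [-167.8   19.8   50. ] plyfront [(583, array([-125.8,   50.3,   13. ])), (584, array([-125.2,   50.6,   13. ]))]
125 barback 518 [-167.4    2.9   50. ] plyfront [(565, array([-124.9,   31. ,   13. ])), (566, array([-124.4,   31.4,   13. ]))]
```

```bash
sed -i 's/^LX,LY,LA=.*/o=R.from_euler("z",-109,degrees=True).apply([-6.9,2.1,0]); LX,LY,LA=612.5+o[0],-180.6+o[1],-108.5/' place.py
cat >> place.py <<'E'
def where():
    s=arm.read_state(); Q=R.from_quat(s['ee_rot'])*R.from_quat(D['q']).inv(); G=s['position']+Q.apply(G0-D['p'])
    print('gauge in laser',R.from_euler('z',-LA,degrees=True).apply(G-[LX,LY,0]).round(1),np.degrees((Q*RG0).as_euler('zyx')).round(2),'F',s['contact_force'].round(1),s['gripper_width'])
E
python3 - <<'E'
from place import *
print(LX,LY); where()
show(*toolfor(-62,0,18));show(*toolfor(-20,0,16))
E
```

```text
616.732009274513 -174.75961495272475
gauge in laser [-59.9  -2.8  51. ] [-1.0895e+02 -1.3000e-01  1.0000e-02] F [-0.5 -0.9  0.7] 17.06427298842476
travel [-22.8, -2.1, 24.2] dr [0.003, 0.001, -0.007]
travel [8.4, -2.4, 52.3] dr [0.003, 0.001, -0.007]
```

{"api": "move_arm", "payload": {"fingers": [10,10,10,10,10,10,10,10], "travel": [[-12,-1,12],[-23,-2,24],[-23,-2,24],[-15,-2,31],[-7,-2,38],[0,-2,45],[8,-2.4,52],[8,-2.4,52]], "dr": [[0,0,0],[0.003,0.001,-0.007],[0.003,0.001,-0.007],[0.003,0.001,-0.007],[0.003,0.001,-0.007],[0.003,0.001,-0.007],[0.003,0.001,-0.007],[0.003,0.001,-0.007]]}}

```text
clock: 13.25
position: [660.4, -42.5, 163.0]
ee_rot: [-0.549, 0.765, -0.197, -0.274]
contact_force: [0.1, 0.8, -1.2]
gripper_width: 16.5
grasp_force: 61.3
```

Run:
```python
from place import *
where(); show(*toolfor(-20,0,16)); show(*toolfor(-20,0,13))
a=snap('wrist','w8')[:,:,::-1]; b=snap('scene','s8')[:,:,::-1]; d=snap('side','d8')[:,:,::-1]
out=np.zeros((600,800,3),np.uint8)
out[:300,:400]=cv2.resize(a[20:320,120:520],(400,300))
out[:300,400:]=cv2.resize(cv2.convertScaleAbs(b[175:250,155:255],alpha=1.4),(400,300),interpolation=cv2.INTER_CUBIC)
out[300:,:400]=cv2.resize(cv2.convertScaleAbs(d[150:225,260:360],alpha=1.4),(400,300),interpolation=cv2.INTER_CUBIC)
out[300:,400:]=cv2.resize(cv2.convertScaleAbs(a[70:220,215:415],alpha=1.8),(400,300),interpolation=cv2.INTER_CUBIC)
cv2.imwrite('pics/m8.png',out)
```

```text
gauge in laser [-18.4  -0.8  15.6] [-1.0868e+02  2.0000e-02  4.0000e-02] F [ 0.1  0.8 -1.2] 16.479303732955803
travel [-1.1, -0.3, -1.3] dr [0.003, 0.001, -0.002]
travel [-3.0, -0.3, 1.0] dr [0.003, 0.001, -0.002]
```

View pics/m8.png

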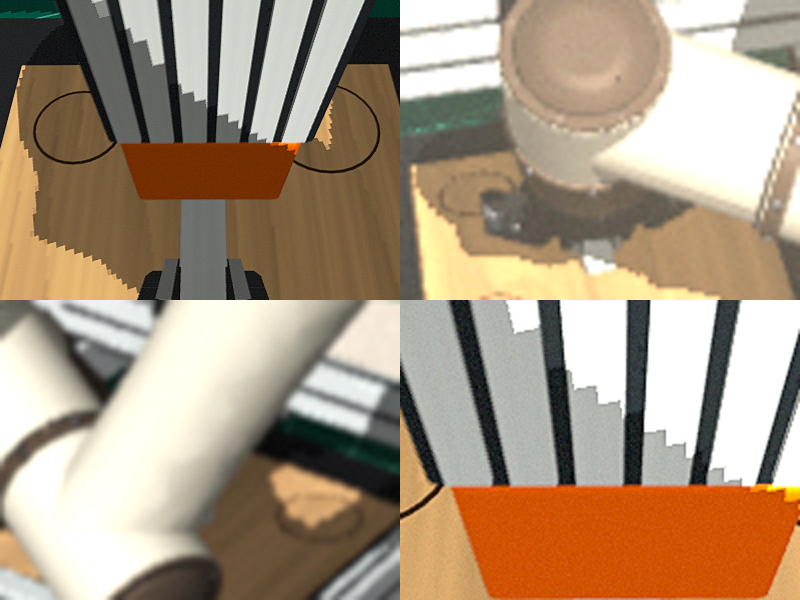

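Shield bottom spans (142–279,199) in the upper-left tile; gauge spans (181–226) near it. I'll compute the lateral error properly.

Run:
```python
from place import *
Rl=R.from_euler('z',LA,degrees=True); s=arm.read_state(); print(s['position'])
q=lambda f,u,z:Rl.inv().apply(ray(f,u,z)-[LX,LY,0]).round(1)
for z in(75,82,90):
    print(z,'w8 shield',q('w8',(262,219),z),q('w8',(399,219),z),'w7',q('w7',(331/1.25,168),z),q('w7',(457/1.25,168),z))
print('gauge w8 top',[q('w8',(u,v),46) for u,v in((301,225),(346,225))])
print('ply corner w8', q('w8',(142,85),13))
K,T=load('w8'); M=R.from_quat(s['ee_rot']).as_matrix(); print('cam in tool',M.T@(T[:3,3]-s['position']),(M.T@T[:3,:3]).round(3).tolist())
im=cv2.imread('pics/w8.png'); h=cv2.cvtColor(im,cv2.COLOR_BGR2HSV)
o=((h[:,:,0]<14)&(h[:,:,1]>200)&(h[:,:,2]>60))
for v in(180,200,210,215): c=np.where(o[v,200:460])[0]+200; print(v,c.min(),c.max())
ply=(h[:,:,0]>8)&(h[:,:,0]<25)&(h[:,:,1]>70)&(h[:,:,2]>50)
for v in(90,110,150,200): c=np.where(ply[v])[0]; print('ply',v,c.min(),c.max(),q('w8',(c.min()-.5,v),13),q('w8',(c.max()+.5,v),13))
g=(h[:,:,1]<60)&(h[:,:,2]>60)
for v in(225,240,255): c=np.where(g[v,290:360])[0]+290; print('g',v,c.min(),c.max(),q('w8',(c.min()-.5,v),46),q('w8',(c.max()+.5,v),46))
```

```text
[661.4879048  -40.5945556  163.14586312]
75 w8 shield [-16.5  19.   75. ] [-16.7 -24.6  75. ] w7 [-15.   19.8  75. ] [-15.3 -24.5  75. ]
82 w8 shield [-20.1  17.7  82. ] [-20.2 -23.   82. ] w7 [-19.8  18.6  82. ] [-20.1 -23.5  82. ]
90 w8 shield [-24.1  16.3  90. ] [-24.2 -21.2  90. ] w7 [-25.3  17.2  90. ] [-25.6 -22.3  90. ]
gauge w8 top [array([-4.7,  8.4, 46. ]), array([-4.8, -9.7, 46. ])]
ply corner w8 [104.8 108.   13. ]
cam in tool [66.95452814  0.09664829 30.94407185] [[-0.002, 0.965, 0.263], [1.0, 0.002, -0.002], [-0.003, 0.263, -0.965]]
180 247 413
200 253 404
210 257 400
215 259 398
ply 90 140 509 [100.8 108.7  13. ] [ 100.1 -112.    13. ]
ply 110 135 515 [ 85.4 108.5  13. ] [  84.7 -112.3   13. ]
ply 150 125 526 [ 57.1 108.3  13. ] [  56.4 -112.3   13. ]
ply 200 112 540 [ 25.7 108.3  13. ] [  25.1 -112.5   13. ]
g 225 301 344 [-4.7  8.6 46. ] [-4.8 -9.1 46. ]
g 240 301 345 [-11.3   8.4  46. ] [-11.3  -9.3  46. ]
g 255 300 345 [-17.6   8.7  46. ] [-17.7  -9.1  46. ]
```

```bash
sed -i 's/^def toolfor/o=R.from_euler("z",LA,degrees=True).apply([0,-2.0,0]); LX+=o[0]; LY+=o[1]\ndef toolfor/' place.py
python3 - <<'E'
from place import *
where(); show(*toolfor(-20,0,16)); show(*toolfor(-20,0,12.5))
E
```

```text
gauge in laser [-20.7   2.1  15.6] [-1.0853e+02 -7.0000e-02  6.0000e-02] F [-0.5 -0.1 -0.2] 16.749008231485384
travel [0.5, 2.1, 0.1] dr [-0.0, 0.001, -0.001]
travel [-1.7, 2.1, 2.8] dr [-0.0, 0.001, -0.001]
```

{"api": "move_arm", "payload": {"fingers": [10,10,10,10,10,10], "travel": [[0.5,2.1,0],[0.5,2.1,0],[-0.5,2.1,1.2],[-1.2,2.1,2],[-1.7,2.1,2.7],[-1.7,2.1,2.7]], "dr": [[0,0,0],[0,0,0],[0,0,0],[0,0,0],[0,0,0],[0,0,0]]}}

```text
clock: 14.0
position: [659.3, -39.7, 160.4]
ee_rot: [-0.55, 0.764, -0.198, -0.273]
contact_force: [-1.7, 3.2, 4.8]
gripper_width: 16.8
grasp_force: 62.2
```

Run:
```python
from place import *
where(); show(*toolfor(-20,0,12.5))
```

```text
gauge in laser [-20.6  -0.2  13. ] [-1.085e+02 -2.000e-02 -2.000e-02] F [-1.7  3.2  4.8] 16.80691635471403
travel [0.2, -0.3, 0.8] dr [-0.0, -0.0, -0.0]
```

{"api": "move_arm", "payload": {"fingers": [40,40,40,40,40,40,40,40], "travel": [[0,0,0],[0,0,0],[0,0,0],[0,0,0],[0,0,-15],[0,0,-50],[0,0,-50],[0,0,-50]], "dr": [[0,0,0],[0,0,0],[0,0,0],[0,0,0],[0,0,0],[0,0,0],[0,0,0],[0,0,0]]}}

```text
clock: 14.8
position: [669.7, -9.0, 199.7]
ee_rot: [-0.55, 0.764, -0.198, -0.272]
contact_force: [-0.1, -0.0, 0.0]
gripper_width: 40.2
grasp_force: 0.0
```

Run:
```python
from place import *
arm.get_image('wrist'); arm.get_image('wrist')
im=snap('wrist','w9'); h=cv2.cvtColor(im,cv2.COLOR_RGB2HSV)
Rl=R.from_euler('z',LA,degrees=True)
q=lambda u,z:Rl.inv().apply(ray('w9',u,z)-[LX,LY,0]).round(1)
o=((h[:,:,0]<14)&(h[:,:,1]>200)&(h[:,:,2]>60)).astype(np.uint8)
n,l,st,ce=cv2.connectedComponentsWithStats(o); k=1+st[1:,4].argmax(); print('shield',st[k]); vb=st[k,1]+st[k,3]-1
for v in(vb-6,vb-3): c=np.where(l[v]==k)[0]; print(v,c.min(),c.max(),[(q((c.min()-.5,v),z),q((c.max()+.5,v),z)) for z in(78,85,92)])
g=((h[:,:,1]<60)&(h[:,:,2]>60))
for v in range(vb+5,vb+140,20):
    c=np.where(g[v,260:390])[0]+260
    if len(c): print('g',v,c.min(),c.max(),q((c.min()-.5,v),43),q((c.max()+.5,v),43))
ply=(h[:,:,0]>8)&(h[:,:,0]<25)&(h[:,:,1]>70)&(h[:,:,2]>50)
for v in range(60,200,20):
    c=np.where(ply[v])[0]
    if len(c): print('ply',v,q((c.min()-.5,v),13),q((c.max()+.5,v),13))
rows=np.where(ply[:,180:200].any(1))[0]; print('top row',rows.min(),q((190,rows.min()-.5),13))
P=[[-52,9,43],[-52,-9,43],[-52,9,13],[-52,-9,13]]
print(proj('w9',[np.array([LX,LY,0])+Rl.apply(p) for p in P]).round(1).tolist())
print(arm.read_state()['joints'].round(2),arm.read_state()['clock'])
```

```text
shield [ 263  141  119   44 4738]
178 272 372 [(array([-14.1,  21.9,  78. ]), array([-14.1, -22. ,  78. ])), (array([-18.6,  20.8,  85. ]), array([-18.6, -20.9,  85. ])), (array([-23.1,  19.7,  92. ]), array([-23.1, -19.8,  92. ]))]
181 273 372 [(array([-15.6,  21.4,  78. ]), array([-15.6, -21.9,  78. ])), (array([-20. ,  20.3,  85. ]), array([-20. , -20.9,  85. ])), (array([-24.5,  19.2,  92. ]), array([-24.5, -19.8,  92. ]))]
g 189 305 337 [ 1.5  9.4 43. ] [ 1.5 -8.3 43. ]
g 209 305 338 [-10.6   9.2  43. ] [-10.6  -8.6  43. ]
g 229 304 338 [-22.2   9.5  43. ] [-22.2  -8.4  43. ]
g 249 304 339 [-33.2   9.2  43. ] [-33.2  -8.7  43. ]
g 269 304 339 [-43.7   9.   43. ] [-43.7  -8.5  43. ]
g 289 260 389 [-53.8  29.8  43. ] [-53.8 -32.2  43. ]
g 309 389 389 [-63.4 -31.   43. ] [-63.4 -31.5  43. ]
ply 100 [ 93.  110.5  13. ] [  92.9 -110.3   13. ]
ply 120 [ 74.9 110.2  13. ] [  74.9 -110.7   13. ]
ply 140 [ 57.9 109.9  13. ] [  57.8 -110.4   13. ]
ply 160 [ 41.7 110.3  13. ] [  41.6 -110.1   13. ]
ply 180 [ 26.4 110.   13. ] [  26.3 -110.5   13. ]
top row 88 [104.8  95.5  13. ]
[[303.2, 285.4], [340.8, 285.4], [305.8, 301.0], [338.4, 300.9]]
[ 0.28  0.71 -0.26  0.62 -1.12 -1.03] 14.95
```

Gauge sits at y within 0.4 mm, parallel to the plywood, under the centred shield. Now rising and moving over the head top.

Run:
```python
from place import *
print(LX,LY)
show([672,40,330],tool(-108.5,40)); show([672,40,420],tool(-108.5,0)); show([LX,LY,410],tool(-108.5,0))
```

```text
614.8353619641006 -174.12500563991455
travel [46.3, 12.9, -133.1] dr [0.0, 0.01, 0.0]
travel [103.4, 13.0, -202.7] dr [0.0, -0.688, 0.0]
travel [268.0, -0.8, -54.5] dr [0.0, -0.688, 0.0]
```

{"api": "move_arm", "payload": {"fingers": [0,0,0,0,0,0,0,0,0,0], "travel": [[10,3,-50],[30,6,-90],[50,10,-130],[80,12,-170],[103,13,-203],[103,13,-203],[136,10,-173],[169,7,-143],[202,4,-113],[235,2,-83]], "dr": [[0,0,0],[0,-0.14,0],[0,-0.28,0],[0,-0.42,0],[0,-0.55,0],[0,-0.688,0],[0,-0.688,0],[0,-0.688,0],[0,-0.688,0],[0,-0.688,0]]}}

```text
clock: 15.95
position: [625.2, -133.7, 410.5]
ee_rot: [-0.584, 0.812, 0.001, -0.0]
contact_force: [0.7, -0.2, -0.8]
gripper_width: -0.5
grasp_force: 0.0
```

Run:
```python
from place import *
show([LX,LY,405],tool(-108.5,0)); print(arm.read_state()['joints'].round(2))
```

```text
travel [41.6, -3.0, 5.5] dr [0.001, 0.001, -0.0]
[ 0.04  0.41  0.06 -0.   -1.22 -0.36]
```

{"api": "move_arm", "payload": {"fingers": [0,0,0,0,0,0,0], "travel": [[41,-2,0],[41,-2,0],[41,-2,5],[41,-2,10],[41,-2,14],[41,-2,18],[41,-2,18]], "dr": [[0,0,0],[0,0,0],[0,0,0],[0,0,0],[0,0,0],[0,0,0],[0,0,0]]}}

```text
clock: 16.65
position: [615.3, -170.4, 392.3]
ee_rot: [-0.585, 0.811, 0.001, 0.0]
contact_force: [0.6, 1.0, -0.4]
gripper_width: -0.1
grasp_force: 0.0
```

{"api": "move_arm", "payload": {"fingers": [0,0,0,0,0,0,0,0], "travel": [[0,0,2],[0,0,4],[0,0,6],[0,0,8],[0,0,10],[0,0,12],[0,0,14],[0,0,14]], "dr": [[0,0,0],[0,0,0],[0,0,0],[0,0,0],[0,0,0],[0,0,0],[0,0,0],[0,0,0]]}}

```text
clock: 17.45
position: [615.1, -171.3, 380.1]
ee_rot: [-0.584, 0.811, -0.0, 0.001]
contact_force: [-1.1, 0.5, 3.4]
gripper_width: -0.3
grasp_force: 1.7
```

Run:
```python
from place import *
s=arm.read_state();print(s['position'],s['contact_force']); show([LX,LY,357],tool(-108.5,0))
```

```text
[ 615.0847884  -171.29824705  380.05875124] [-1.11878823  0.5224088   3.37038309]
travel [2.8, -0.6, 23.1] dr [-0.001, 0.001, 0.0]
```

{"api": "move_arm", "payload": {"fingers": [0,0,0,0,0,0,0,0,0,0], "travel": [[0,0,2],[0,0,4],[0,0,6],[0,0,8],[0,0,10],[0,0,12],[0,0,14],[0,0,16],[0,0,18],[0,0,18]], "dr": [[0,0,0],[0,0,0],[0,0,0],[0,0,0],[0,0,0],[0,0,0],[0,0,0],[0,0,0],[0,0,0],[0,0,0]]}}

```text
clock: 18.45
position: [615.1, -171.3, 362.0]
ee_rot: [-0.584, 0.811, -0.0, 0.001]
contact_force: [-0.9, 0.4, 4.0]
gripper_width: 0.2
grasp_force: 2.1
```

{"api": "move_arm", "payload": {"fingers": [0,0,0], "travel": [[0,0,1],[0,0,2],[0,0,2]], "dr": [[0,0,0],[0,0,0],[0,0,0]]}}

```text
clock: 18.75
position: [615.1, -171.3, 359.9]
ee_rot: [-0.584, 0.811, -0.0, 0.001]
contact_force: [-2.1, 0.2, 3.9]
gripper_width: -0.1
grasp_force: 2.4
```

{"api": "move_arm", "payload": {"fingers": [0,0,0,0], "travel": [[0,0,0.7],[0,0,1.4],[0,0,2],[0,0,2]], "dr": [[0,0,0],[0,0,0],[0,0,0],[0,0,0]]}}

```text
clock: 19.15
position: [615.1, -171.3, 357.8]
ee_rot: [-0.584, 0.811, -0.0, 0.001]
contact_force: [-2.3, 1.6, 4.0]
gripper_width: 0.2
grasp_force: 2.5
```

{"api": "move_arm", "payload": {"fingers": [0,0,0], "travel": [[0,0,0.5],[0,0,1],[0,0,1]], "dr": [[0,0,0],[0,0,0],[0,0,0]]}}

```text
clock: 19.45
position: [615.2, -171.3, 356.7]
ee_rot: [-0.584, 0.811, -0.0, 0.001]
contact_force: [-2.7, 1.3, 5.3]
gripper_width: -0.4
grasp_force: 2.5
```

{"api": "move_arm", "payload": {"fingers": [0,0,0], "travel": [[0,0,0.5],[0,0,1],[0,0,1]], "dr": [[0,0,0],[0,0,0],[0,0,0]]}}

```text
clock: 19.75
position: [615.1, -171.3, 356.6]
ee_rot: [-0.584, 0.811, -0.0, 0.001]
contact_force: [-3.0, 1.2, 8.1]
gripper_width: -0.2
grasp_force: 3.9
```

{"api": "move_arm", "payload": {"fingers": [0,0,0], "travel": [[0,0,0.5],[0,0,1],[0,0,1]], "dr": [[0,0,0],[0,0,0],[0,0,0]]}}

```text
clock: 20.05
position: [615.0, -171.3, 356.5]
ee_rot: [-0.585, 0.811, -0.001, 0.001]
contact_force: [-3.7, 1.6, 11.2]
gripper_width: 0.0
grasp_force: 5.4
```

{"api": "move_arm", "payload": {"fingers": [0,0,0,0,0,0,0,0], "travel": [[0,0,-3],[0,0,-8],[0,0,-25],[0,0,-60],[0,0,-90],[-50,0,-90],[-90,0,-90],[-90,0,-90]], "dr": [[0,0,0],[0,0,0],[0,0,0],[0,0,0],[0,0,0],[0,0,0],[0,0,0],[0,0,0]]}}

```text
clock: 20.85
position: [645.0, -82.2, 443.5]
ee_rot: [-0.586, 0.81, 0.0, 0.001]
contact_force: [0.1, -0.8, -0.2]
gripper_width: -0.3
grasp_force: 0.0
```

Run:
```python
from place import *
arm.get_image('wrist');arm.get_image('wrist')
im=snap('wrist','w10'); h=cv2.cvtColor(im,cv2.COLOR_RGB2HSV)
s=arm.read_state();print(s['position'],s['contact_force'],s['clock'])
Rl=R.from_euler('z',LA,degrees=True)
W=lambda p:np.array([LX,LY,0])+Rl.apply(p)
q=lambda u,z:Rl.inv().apply(ray('w10',u,z)-[LX,LY,0]).round(1)
print('tail corners expected',proj('w10',[W((-52,9,43)),W((-52,-9,43)),W((-30,0,43))]).round(0).tolist())
g=((h[:,:,1]<60)&(h[:,:,2]>60)).astype(np.uint8)
n,l,st,ce=cv2.connectedComponentsWithStats(g)
for k in range(1,n):
    if st[k,4]>250:
        x,y,w,hh,a=st[k]; print(st[k],q((x+w/2,y+hh),43),q((x,y+hh/2),43),q((x+w,y+hh/2),43))
```

```text
[643.75163991 -85.87821263 443.77488487] [-0.49412697 -0.22149527  0.52641437] 21.0
tail corners expected [[313.0, 157.0], [332.0, 157.0], [323.0, 134.0]]
[   0    0   34   39 1089] [ 51.5 273.6  43. ] [ 67.1 285.3  43. ] [ 67.1 255.2  43. ]
[   38     0   571   381 39631] [-303.2   -1.4   43. ] [-84.6 281.9  43. ] [ -83.8 -283.9   43. ]
[ 299    0   50   40 1911] [51.1 -1.1 43. ] [67.1 21.  43. ] [ 67.2 -23.2  43. ]
[    0    39   162   353 23413] [-318.4  278.8   43. ] [-110.   325.3   43. ] [-109.8  161.9   43. ]
[ 291   44   65   70 2984] [-12.   -0.8  43. ] [18.6 29.1 43. ] [ 18.7 -30.6  43. ]
[292 121  63  38 878] [-53.5  -0.9  43. ] [-35.7  29.3  43. ] [-35.6 -31.   43. ]
[ 355  292  125   60 1990] [-265.4 -106.5   43. ] [-228.4  -35.7   43. ] [-228.2 -172.3   43. ]
[226 367  17  38 344] [-335.9  102.5   43. ] [-310.1  110.7   43. ] [-310.    91.2   43. ]
[413 370  10  36 254] [-337. -112.   43.] [-312.5 -104.5   43. ] [-312.4 -116.1   43. ]
```

```bash
python3 -c "
from bench import arm
print(arm.job_done())"
```

```text
the job is handed in; nothing more can be done
None
```

The knob is at its zero stop, the 30 mm gauge lies flat on the plywood with one end under the nozzle, and the head has been lowered until the nozzle rests on it. The job was handed in at 21 s with the arm clear; I did not re-check the other gauges or bench items at the end.

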